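Refill the sprung label-roll magazine

ROBOT

A 6-joint arm with a two-finger parallel gripper is mounted at the origin on the work surface; the furniture and walls round the work are solid. World frame = base frame: x ahead of the robot, y to its left, z up, the work surface at z = 0. Lengths are in mm, angles in rad, forces in N, time in s.
With the tool pointing down it reaches from about 275 to 750 mm from the base axis. Payload 10.2 kg.
Tool frame: the origin (TCP) lies at the very end of the fingers, on their centre line; the grasp point (between the pads) lies 19 mm behind it; z points along the fingers, y is the line along which they close (so a half turn about z gives the same grasp; the last joint's range is limited). The gripper opens to 85 mm and grips with 20 to 120 N. Pads are 22 mm wide; open, the fingers measure 114 mm over their backs; the gripper's body (76 mm by 85 mm) begins 54 mm behind the grasp point. The pads swing forward as they close: fully open they stand 13 mm farther back than shut.
Start: joints at [1.074, 0.313, 1.498, -0, 1.331, -0.223], TCP at [141.968, 505.446, 206.394] pointing down, gripper open.
Joint ranges: [-2.94, 2.94], [-0.97, 2.17], [0.19, 2.56], [-1.23, 4.37], [0.02, 3.11], [-2.88, 2.88]. Speed limits (rad/s): [2.39, 2.39, 3.01, 3.14, 3.14, 3.14].

INTERFACE

Orientations are given as a rotation vector (axis times angle).
In Python, from plant import arm gives the robot as it stands.
- The arm moves only by the shell command python3 nudge.py [FORCE], which reads ROWS from standard input. ROWS is a JSON object whose key "increments" holds a list of rows, 1 to 10 of them, each of 7 numbers: the finger opening in mm, then dx, dy, dz in mm, then a rotation vector rx, ry, rz in rad; each row shifts and turns the commanded pose from where the row before left it, along the tool's axes as they then stand; what a row does not reach is not made up. A row lasts 1/12 s, in which the tool goes at most 41.7 mm and 0.125 rad, less where a joint would pass 70% of its speed; a pose out of reach is approached as far as the arm can. The fingers move at their own pace and stop on an object; FORCE is the grip in N (left out, the last holds). Time passes only in rows, so rows that do not move let the fingers close. It prints the time, the measured TCP pose, the force, the opening and the grip force at its end. Input that does not fit is refused with a message, and nothing moves.
- arm.sense(): the state, without advancing time (a new reading comes with each control period).
- arm.read_camera(name): name is "scene" or "top"; returns the picture (420x560x3 uint8, red, green, blue); there is no depth.
- arm.camera_info(name): a dict with "intrinsics" (3x3 intrinsics, pixels), "dist_coeffs" ([k1, k2, p1, p2, k3] as OpenCV has them; the pictures are not rectified), "view" (4x4, takes a point from world to camera coordinates). Camera axes: x right, y down, z forward; pixel columns grow to the right and rows downward; lengths in mm; the calibration is good to about 2 mm. A picture is of the moment at which its call begins. camera_info takes no time and is no camera call.
- arm.close_job(): hands the job in; it is judged then, once.
The state is a dict: "time_s": time; "joint_pos": joint angles; "dq": joint speeds; "tau": joint torques, N m; "tool_pos": TCP position; "eef_rot": TCP orientation; "wrist_force": force on the tool from outside, world axes, zero at the start; "ft_torque": the same for the moment, N m; "grip_width": finger opening in mm; "grip_force": force on a finger pad.
Only numpy, scipy, OpenCV 4.12 (cv2) and the standard library are available. Lean on these libraries where they do the work, as an engineer would, in place of code of your own. Each camera call takes 0.05 s, during which the arm holds its last target. There are 200 camera calls.

TASK

Refill the leaning spring magazine beside the label printer with the two white label rolls, one after the other: set a roll on the sprung platform with its hole in line with the magazine, then press it down gently by its top until both white catches snap out over it and hold it. Press the second roll down on top of the first in the same way, so that both are held under the catches; do not ram the platform onto its bottom stop, and leave the other things on the table as they are.

Things in the scene. Friction and masses are not known exactly. Their poses are not given: they have to be found in the camera images.
- magazine: Fixed blue stand of the magazine, plate 150x110 mm, on the table; own -x is its front, to which the cage leans. Between it and the rolls stands the label printer with its lid up, 218 mm tall (x 0.40 to 0.61, y -0.02 to 0.14 m): pass above it; beyond the rolls (y over 0.37) a sealer with a raised arm, 322 mm
- cage: Cage of 4 steel rods at 45 deg round a well 73 mm wide. Origin: centre of its bottom plate; own z: its axis, out of the mouth, leaning 30 deg to the front (own -x). Heights along z: rod tips 182 mm (splayed from 164), catch tops 158, catch undersides 140. Finger gaps 49 mm wide between rods at own +y and -y, closed below z = 130 by a band of radius 47 mm
- roll_a: White label roll, 69 mm across, 50 mm tall, core hole about 22 mm, 0.13 to 0.18 kg, standing on its end; the two are alike. Origin: centre of its underside, own z up along its axis. Taken from above across its full width, firmly and near mid-height, or it swings in the fingers
- roll_b: White label roll, 69 mm across, 50 mm tall, core hole about 22 mm, 0.13 to 0.18 kg, standing on its end; the two are alike. Origin: centre of its underside, own z up along its axis. Taken from above across its full width, firmly and near mid-height, or it swings in the fingers
- roll_a_center (a point): Centre of label roll A, on its axis, 25 mm from either end
- roll_b_center (a point): Centre of label roll B, on its axis, 25 mm from either end
- lift (a joint): Orange platform in the cage, 68 mm across, on a soft spring (60 N/m, so one roll's weight sinks it about 15 mm): metres it has sunk along the axis. 0 empty, top face then 120 mm up the axis; about 0.030 with one roll held under the catches, 0.080 with two; hard bottom stop at 0.0835, only 3.5 mm farther.
- catch_front (a joint): White sprung catch at the front (own -x) side of the cage: metres it is pushed outwards. 0: out, its nose reaching 7 mm in over a roll's edge; about 0.007 to 0.010 while a roll's side holds it back. Its bevelled top lets a roll be pressed down past it (about 3 N each), its flat underside, 140 mm up the axis, then holds the roll's top edge down
- catch_back (a joint): White sprung catch at the back (own +x) side of the cage: metres it is pushed outwards. 0: out, its nose reaching 7 mm in over a roll's edge; about 0.007 to 0.010 while a roll's side holds it back. Its bevelled top lets a roll be pressed down past it (about 3 N each), its flat underside, 140 mm up the axis, then holds the roll's top edge down
- rubber_stamp: Bystander: wooden rubber stamp, 29x60 mm, 66 mm tall, standing; origin under its centre
- marker_a: Bystander: black and white marker pen lying along its own y, 135 mm long, 17 mm thick; origin under its centre

How it is judged (in metres and radians):
On the way, in this order (a step that is already met when the one before it is completed fails the run):
1. One label roll is held in the magazine under both catches, not touched by the gripper (((x of roll_a_center in the frame of cage between -0.006 and 0.006 m and y of roll_a_center in the frame of cage between -0.006 and 0.006 m and z of roll_a_center in the frame of cage between 0.04 and 0.117 m and angle between the z axis of roll_a and the z axis of cage, either way round below 0.1 rad) or (x of roll_b_center in the frame of cage between -0.006 and 0.006 m and y of roll_b_center in the frame of cage between -0.006 and 0.006 m and z of roll_b_center in the frame of cage between 0.04 and 0.117 m and angle between the z axis of roll_b and the z axis of cage, either way round below 0.1 rad)) and value of joint each of catch_front, catch_back below 0.003 m and contact force between the fingers and roll_a below 0.5 N and contact force between the fingers and roll_b below 0.5 N), for 0.2 s.
2. The second roll is pressed in on top of it and both are held under the catches, not touched by the gripper (x of roll_a_center in the frame of cage between -0.006 and 0.006 m and y of roll_a_center in the frame of cage between -0.006 and 0.006 m and z of roll_a_center in the frame of cage between 0.04 and 0.117 m and angle between the z axis of each of roll_a, roll_b and the z axis of cage, either way round below 0.1 rad and x of roll_b_center in the frame of cage between -0.006 and 0.006 m and y of roll_b_center in the frame of cage between -0.006 and 0.006 m and z of roll_b_center in the frame of cage between 0.04 and 0.117 m and value of joint each of catch_front, catch_back below 0.003 m and contact force between the fingers and roll_a below 0.5 N and contact force between the fingers and roll_b below 0.5 N), for 0.2 s.
At the end, for the whole second after the job is handed in: Both rolls lie in the cage, one on the other, within 6 mm of its axis and 0.1 rad of its lean, pressed below both catches, which stand out over them (under 3 mm retracted); at rest (x of roll_a_center in the frame of cage between -0.006 and 0.006 m and y of roll_a_center in the frame of cage between -0.006 and 0.006 m and z of roll_a_center in the frame of cage between 0.04 and 0.117 m and angle between the z axis of each of roll_a, roll_b and the z axis of cage, either way round below 0.1 rad and x of roll_b_center in the frame of cage between -0.006 and 0.006 m and y of roll_b_center in the frame of cage between -0.006 and 0.006 m and z of roll_b_center in the frame of cage between 0.04 and 0.117 m and value of joint each of catch_front, catch_back below 0.003 m and linear speed of each of roll_a, roll_b below 0.02 m/s); the robot touches nothing.
It fails at once if A roll is pressed with more than 30 N on the platform, its bottom stop or the cage (contact force between any of roll_a, roll_b and cage above 30 N).
It fails at once if The fingers push on the magazine itself with more than 40 N (contact force between the fingers and cage above 40 N).
It fails at once if The rubber stamp or the marker pen is moved by more than 30 mm (distance of any of rubber_stamp, marker_a from where it was at the start of the episode above 0.03 m).
It also fails if it takes over 67 s, if anything falls off the work surface, if the arm or the gripper's body presses on something with over 40 N, if the wrist force passes 120 N, or if a joint passes its speed limit or range.

## Working session

There is one attempt and no reset: what is moved stays moved. The work goes in short steps, Python scripts to look and compute and a shell command to move; the robot and the scene stay as the last step left them, time stands still between calls to the robot, and variables do not carry over. Pictures are saved under pics/ and viewed, at most 10 in all, crops included, and the job is handed in when it is done.

```bash
ls; mkdir -p pics
python3 - <<'E'
from plant import arm
import cv2
s=arm.sense();print({k:s[k] for k in('time_s','tool_pos','eef_rot','grip_width','wrist_force')})
for n in('scene','top'):
    im=arm.read_camera(n);cv2.imwrite(f'pics/{n}0.png',im[...,::-1]);print(arm.camera_info(n))
E
```

```text
nudge.py
pics
plant.py
{'time_s': 0.0, 'tool_pos': array([141.80461054, 505.18688872, 205.82360907]), 'eef_rot': array([-4.28664499e-01, -3.11170911e+00,  1.88403723e-03]), 'grip_width': 85.24334775623286, 'wrist_force': array([-0.09929405, -0.08780323, -0.20660264])}
{'intrinsics': array([[419.13995581,   0.        , 280.22609125],
       [  0.        , 419.13995581, 213.68553624],
       [  0.        ,   0.        ,   1.        ]]), 'dist_coeffs': array([-0.04061524,  0.        ,  0.        ,  0.        ,  0.        ]), 'view': array([[ 6.40472282e-01, -7.67979294e-01, -1.74948156e-03,
        -2.96590838e+02],
       [-5.37654386e-01, -4.46759075e-01, -7.15076283e-01,
         3.63989134e+02],
       [ 5.48382182e-01,  4.58927155e-01, -6.99044239e-01,
         8.24054687e+02],
       [ 0.00000000e+00,  0.00000000e+00,  0.00000000e+00,
         1.00000000e+00]])}
{'intrinsics': array([[492.1467448 ,   0.        , 275.69522078],
       [  0.        , 492.1467448 , 215.47579294],
       [  0.        ,   0.        ,   1.        ]]), 'dist_coeffs': array([-0.08147906,  0.        ,  0.        ,  0.        ,  0.        ]), 'view': array([[ 4.27322697e-03, -9.99990855e-01, -1.73160982e-04,
         3.36140573e+01],
       [-9.89059245e-01, -4.20097891e-03, -1.47459016e-01,
         4.74035932e+02],
       [ 1.47456940e-01,  8.01392314e-04, -9.89068152e-01,
         1.06518676e+03],
       [ 0.00000000e+00,  0.00000000e+00,  0.00000000e+00,
         1.00000000e+00]])}
```
View pics/scene0.png

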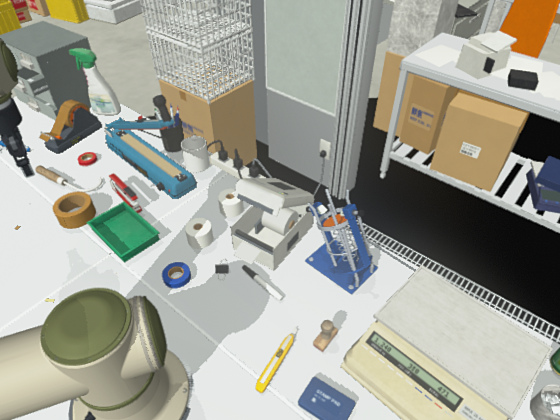

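View pics/top0.png

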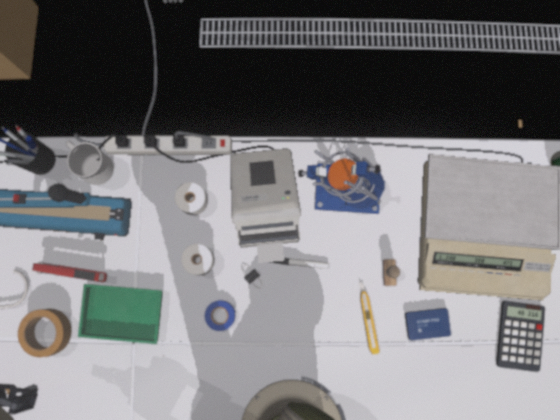

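Scene view: rolls at about (200,235) and (230,205), and the magazine with its orange platform at about (335,225), tilted. Top view: rolls at (191,198) and (197,260), blue base around (348,187), and orange platform at (343,173).

Create h.py:
```python
import numpy as np, cv2
from plant import arm
from scipy.spatial.transform import Rotation as R
I={n:arm.camera_info(n) for n in('scene','top')}
def ray(n,p):
    c=I[n];V=c['view'];q=cv2.undistortPoints(np.array([[p]],float),c['intrinsics'],c['dist_coeffs'])[0,0]
    d=V[:3,:3].T@np.array([q[0],q[1],1]);return -V[:3,:3].T@V[:3,3],d/np.linalg.norm(d)
def plane(n,p,z):
    o,d=ray(n,p);return o+d*(z-o[2])/d[2]
def tri(ps,pt):
    o1,d1=ray('scene',ps);o2,d2=ray('top',pt)
    A=np.stack([d1,-d2],1);t=np.linalg.lstsq(A,o2-o1,rcond=None)[0]
    a=o1+d1*t[0];b=o2+d2*t[1];return (a+b)/2,np.linalg.norm(a-b)
def proj(n,P):
    c=I[n];V=c['view'];return cv2.projectPoints(np.atleast_2d(np.array(P,float)),cv2.Rodrigues(V[:3,:3])[0],V[:3,3],c['intrinsics'],c['dist_coeffs'])[0][:,0]
```

Run:
```python
from h import *
s=cv2.imread('pics/scene0.png');t=cv2.imread('pics/top0.png')
a=cv2.resize(s[180:300,290:390],None,fx=4,fy=5/1.25,interpolation=cv2.INTER_CUBIC)
b=cv2.resize(t[140:220,290:390],None,fx=4,fy=4,interpolation=cv2.INTER_CUBIC)
m=np.zeros((480,800,3),np.uint8);m[:,:400]=a;m[:320,400:]=b;cv2.imwrite('pics/mag.png',m)
a=cv2.resize(s[180:260,180:260],None,fx=5,fy=5,interpolation=cv2.INTER_CUBIC)
b=cv2.resize(t[180:290,170:220],None,fx=5,fy=5,interpolation=cv2.INTER_CUBIC)
m=np.zeros((550,660,3),np.uint8);m[:400,:400]=a;m[:550,400:650]=b;cv2.imwrite('pics/rolls.png',m)
for nm,p in(('b',(191,198)),('a',(197,260))):print(nm,plane('top',p,50))
```

```text
b [510.1469497  224.04105315  50.        ]
a [372.72296675 206.90742797  50.        ]
```

View pics/mag.png

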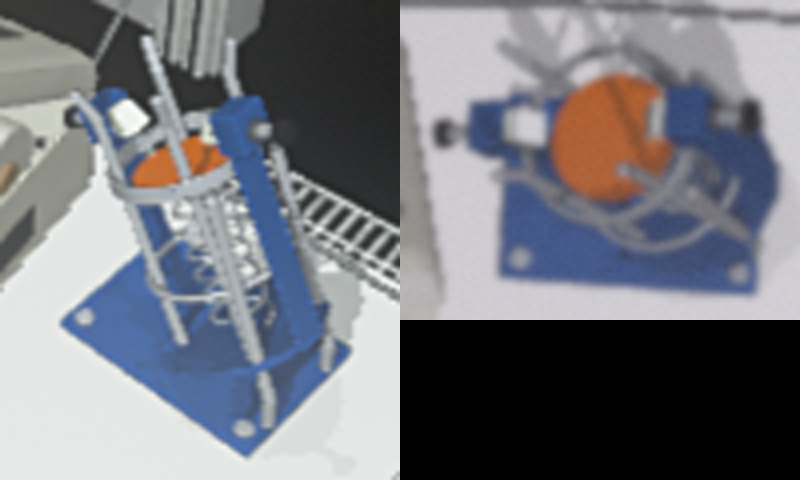

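View pics/rolls.png

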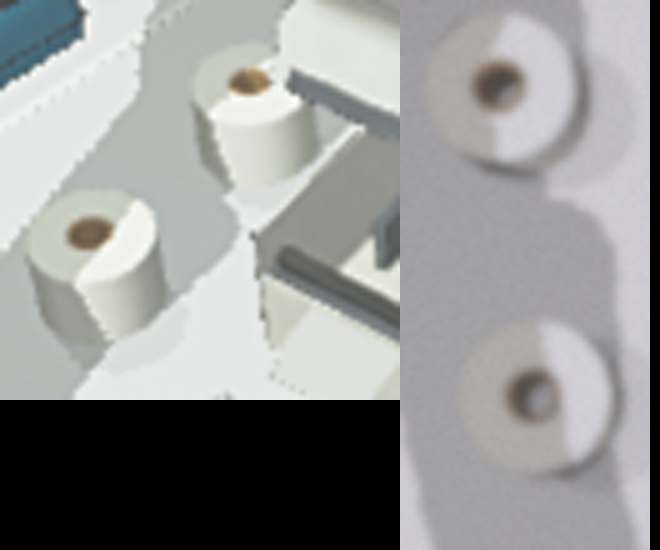

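The crops show upright rolls with hole centres at top (189.6,197), (196.6,259) and scene (229.8,196), (198,226.6). The magazine's white catches lie left and right along world y. Its knobs are at about top (400.5,173) and (477,169), and it leans to +y, towards the printer.

Run:
```python
from h import *
im={'scene':cv2.imread('pics/scene0.png'),'top':cv2.imread('pics/top0.png')}
def roll(ps,pt):
    P,e=tri(ps,pt);print('roll',P.round(1),round(e,1),plane('top',pt,50).round(1),plane('scene',ps,50).round(1))
roll((229.4,195.8),(189.2,196.6));roll((197.6,226.2),(196.2,258.8))
# knobs (dark) blobs
def cr(n,x,y): 
    return (290+x/4-.4,(180 if n=='scene' else 140)+y/4-.4) 
def pt(nm,s,t):
    P,e=tri(cr('scene',*s),cr('top',t[0]-400,t[1]));print(nm,P.round(1),round(e,1));return P
b1=pt('bolt1',(85,317),(519,258));b2=pt('bolt2',(243,428),(739,272))
k1=pt('knobF',(72,117),(443,133));k2=pt('knobB',(287,133),(749,116))
x=k2-k1;print('dir',x/np.linalg.norm(x),np.linalg.norm(x),'mid',(k1+k2)/2,'boltdir',(b2-b1)/np.linalg.norm(b2-b1))
c={}
for n in im:
    hsv=cv2.cvtColor(im[n],cv2.COLOR_BGR2HSV);m=cv2.inRange(hsv,(4,130,90),(20,255,255))
    x0,x1,y0,y1=(315,360,205,240) if n=='scene' else (320,365,150,200)
    z=np.zeros_like(m);z[y0:y1,x0:x1]=m[y0:y1,x0:x1]
    h=cv2.convexHull(cv2.findNonZero(z));e=cv2.fitEllipse(h);print(n,e,len(cv2.findNonZero(z)));c[n]=e[0]
print('plat',tri(c['scene'],c['top']))
# white patches near rims, dark knob blobs
for n,(x0,x1,y0,y1) in {'scene':(300,370,195,225),'top':(290,390,155,185)}.items():
    hsv=cv2.cvtColor(im[n],cv2.COLOR_BGR2HSV);m=cv2.inRange(hsv,(0,0,0),(180,255,75))[y0:y1,x0:x1]
    k,l,s,ce=cv2.connectedComponentsWithStats(m)
    for i in range(1,k):
        if s[i,4]>4:print(n,s[i].tolist(),ce[i]+[x0,y0])
```

```text
roll [513.4 227.8  50.7] 0.6 [513.3 228.2  50. ] [514.2 228.3  50. ]
roll [375.8 208.2  50.7] 1.3 [375.3 208.7  50. ] [376.6 208.4  50. ]
bolt1 [505.3 -65.2   9. ] 1.7
bolt2 [ 496.7 -190.9   10.8] 0.4
knobF [551.  -15.3 121.1] 0.6
knobB [ 542.3 -160.4  203.3] 4.0
dir [-0.05211485 -0.86880833  0.49239835] 167.02741895294804 mid [546.69263292 -87.87051402 162.18066531] boltdir [-0.06836009 -0.99756237  0.0140075 ]
scene ((334.4533386230469, 220.16636657714844), (9.722436904907227, 24.028278350830078), 69.99564361572266) 134
top ((342.6114196777344, 173.8868865966797), (27.70597267150879, 31.07081413269043), 37.490577697753906) 578
plat (array([543.41859579, -99.90226716, 142.21897512]), np.float64(2.997135638574009))
scene [14, 0, 15, 17, 122] [321.63934426 199.7704918 ]
scene [31, 0, 16, 13, 119] [338.29411765 201.81512605]
scene [49, 0, 21, 30, 408] [361.7254902  206.40686275]
scene [7, 12, 2, 5, 6] [307.33333333 209.33333333]
top [85, 11, 4, 7, 21] [376.85714286 168.95238095]
top [10, 16, 1, 5, 5] [300. 173.]
```

Run:
```python
from h import *
h=np.array([-.064,-.998,0]);h/=np.linalg.norm(h);c,s=np.cos(np.pi/6),np.sin(np.pi/6)
Z=np.array([0,0,c])-h*s;X=np.array([0,0,s])+h*c;Y=np.cross(Z,X);print(X,Y,Z)
mid=np.array([546,-88.,162.]);O=mid-149*Z;print('O',O,'plat',O+120*Z)
P={f'tip{a}':O+182*Z+45*(np.cos(np.radians(a))*X+np.sin(np.radians(a))*Y) for a in(45,135,225,315)}
P|={f'band{a}':O+128*Z+47*(np.cos(np.radians(a))*X+np.sin(np.radians(a))*Y) for a in(0,90,180,270)}
P['plat']=O+120*Z
for a in (0,90,180,270): P[f'platrim{a}']=O+120*Z+34*(np.cos(np.radians(a))*X+np.sin(np.radians(a))*Y)
for k,v in P.items():
    a=proj('scene',v)[0];b=proj('top',v)[0];print(k,((a-[289.6,179.6])*4).round(),((b-[289.6,139.6])*4+[400,0]).round())
s=cv2.imread('pics/scene0.png');t=cv2.imread('pics/top0.png')
a=cv2.resize(s[184:234,305:375],None,fx=8,fy=8,interpolation=cv2.INTER_CUBIC)
cv2.imwrite('pics/s8.png',a)
b=cv2.resize(t[145:205,310:385],None,fx=8,fy=8,interpolation=cv2.INTER_CUBIC)
cv2.imwrite('pics/t8.png',b)
```

```text
[-0.05542285 -0.86425014  0.5       ] [ 9.97950104e-01 -6.39968002e-02  6.93889390e-18] [0.0319984  0.49897505 0.8660254 ]
O [ 541.23223838 -162.34728273   32.96221484] plat [ 545.0720464  -102.4702765   136.88526329]
tip45 [227.  50.] [629.  41.]
tip135 [148.  48.] [509.  51.]
tip225 [ 78. 101.] [502. 176.]
tip315 [157. 106.] [623. 169.]
band0 [243. 162.] [695. 130.]
band90 [231. 116.] [612.  46.]
band180 [125. 152.] [524. 140.]
band270 [131. 199.] [603. 225.]
plat [186. 169.] [614. 139.]
platrim0 [230. 173.] [676. 135.]
platrim90 [222. 139.] [617.  75.]
platrim180 [145. 164.] [553. 142.]
platrim270 [150. 199.] [610. 203.]
```

View pics/s8.png

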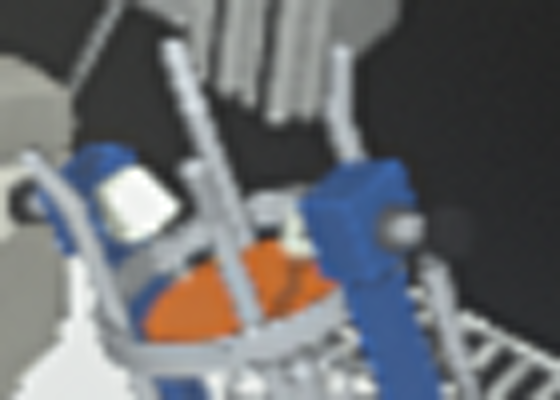

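View pics/t8.png

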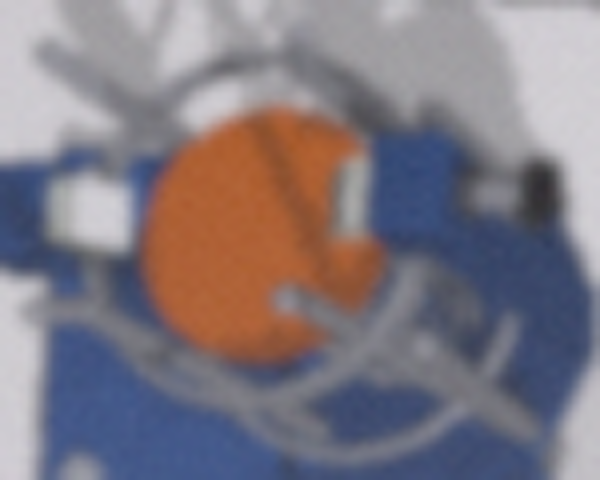

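The predicted rod tips match. Tip135/45/225/315 sit at scene8 (172,46), (340,50), (30,158), (195,165) and top8 (46,48), (290,50), (32,310), (288,297). I'll triangulate the four.

Run:
```python
from h import *
S=dict(t45=(340,50),t135=(172,46),t225=(30,158),t315=(195,165));T=dict(t45=(290,50),t135=(46,48),t225=(32,310),t315=(288,297))
Q={}
for k in S:
    P,e=tri((S[k][0]/8-.44+305,S[k][1]/8-.44+184),(T[k][0]/8-.44+310,T[k][1]/8-.44+145));Q[k]=P;print(k,P.round(1),round(e,1))
m=np.mean(list(Q.values()),0);print('mean',m)
x=(Q['t45']+Q['t315']-Q['t135']-Q['t225'])/2;y=(Q['t45']+Q['t135']-Q['t225']-Q['t315'])/2
print(x/np.linalg.norm(x),np.linalg.norm(x),y/np.linalg.norm(y),np.linalg.norm(y))
Z=np.array([.032,.499,.866])
print('O from tips',m-181*Z,'from knobs',np.array([546.7,-87.9,162.2])-149*Z)
```

```text
t45 [ 574.9 -100.1  213.6] 5.4
t135 [583.1 -42.6 178.5] 0.2
t225 [517.2 -38.9 177.7] 1.0
t315 [512.9 -96.8 212.7] 0.5
mean [547.01326186 -69.57814559 195.64379907]
[-0.09282518 -0.85081459  0.5172021 ] 67.77091787644761 [ 0.99842575 -0.05452086  0.01317166] 64.07187145080954
O from tips [ 541.22126186 -159.89714559   38.89779907] from knobs [ 541.932 -162.251   33.166]
```

```bash
cat >> h.py <<'E'
_h=np.array([-.064,-.998,0]);_h/=np.linalg.norm(_h)
def tool(th):  # tool frame leaning th with the cage lean direction, y along cage Y
    Z=np.array([0,0,np.cos(th)])-_h*np.sin(th);X=np.array([0,0,np.sin(th)])+_h*np.cos(th);Y=np.cross(Z,X)
    return np.stack([np.cross(Y,-Z),Y,-Z],1)
ZC=-tool(np.pi/6)[:,2]; OC=np.array([541.2,-160.4,37.9])
def go(p,th,cur=None):
    s=arm.sense();Rn=R.from_rotvec(s['eef_rot']).as_matrix();Rt=tool(th)
    print('t',round(s['time_s'],2),'pos',s['tool_pos'].round(1),'F',s['wrist_force'].round(1),'w',round(s['grip_width'],1),round(s['grip_force'],1))
    print('rot',R.from_matrix(Rn.T@Rt).as_rotvec().round(4),'move(cur axes)',(Rn.T@(p-s['tool_pos'])).round(1),'move(target axes)',(Rt.T@(p-s['tool_pos'])).round(1))
E
echo '{"increments":[[85,0,0,0,0,0,0.124],[85,0,0,0,0,0,0.124],[85,0,0,0,0,0,0.124],[85,0,0,0,0,0,0.124],[85,0,0,0,0,0,0.124],[85,0,0,0,0,0,0.124],[85,0,0,0,0,0,0.124],[85,0,0,0,0,0,0.124],[85,0,0,0,0,0,0.124],[85,0,0,0,0,0,0.124]]}' | python3 nudge.py 60
python3 -c "
from h import *
go(np.array([375.6,208.5,120]),0)"
```

```text
time_s: 0.93
tool_pos: [141.9, 505.3, 206.1]
eef_rot: [2.164, 2.277, -0.001]
wrist_force: [0.2, -0.5, 0.9]
grip_width: 84.8
grip_force: 0.0
t 0.93 pos [141.9 505.3 206.1] F [ 0.2 -0.5  0.9] w 84.8 0.0
rot [-0.0004  0.0007  0.1149] move(cur axes) [-308.2  218.4   86.2] move(target axes) [-281.2  252.2   86.1]
```

```bash
echo '{"increments":[[85,0,0,0,0,0,0.115],[85,-30,27,5,0,0,0],[85,-30,27,5,0,0,0],[85,-30,27,5,0,0,0],[85,-30,27,5,0,0,0],[85,-30,27,5,0,0,0],[85,-30,27,5,0,0,0],[85,-30,27,5,0,0,0],[85,-30,27,5,0,0,0],[85,-30,27,5,0,0,0]]}' | python3 nudge.py 60
python3 -c "
from h import *
go(np.array([375.6,208.5,80]),0)"
```

```text
time_s: 1.77
tool_pos: [369.6, 220.0, 161.1]
eef_rot: [-2.285, -2.156, 0.0]
wrist_force: [1.7, 1.7, 0.6]
grip_width: 85.0
grip_force: 0.0
t 1.77 pos [369.6 220.  161.1] F [1.7 1.7 0.6] w 85.0 0.0
rot [-0.0001 -0.0001  0.0061] move(cur axes) [-11.2   6.7  81.1] move(target axes) [-11.1   6.7  81.1]
```

```bash
echo '{"increments":[[85,-11.1,6.7,31,0,0,0.006],[85,0,0,30,0,0,0],[85,0,0,20,0,0,0],[85,0,0,0,0,0,0],[85,0,0,0,0,0,0]]}' | python3 nudge.py 60
python3 - <<'E'
from h import *
go(np.array([375.6,208.5,4]),0)
for n,(x0,x1,y0,y1) in {'scene':(150,270,130,250),'top':(140,260,200,320)}.items():
    im=arm.read_camera(n)[...,::-1];a=cv2.resize(im[y0:y1,x0:x1],(400,400),interpolation=cv2.INTER_CUBIC);m=a if n=='scene' else np.hstack([m,a])
cv2.imwrite('pics/g1.png',m)
E
```

```text
time_s: 2.18
tool_pos: [374.7, 210.3, 80.3]
eef_rot: [-2.291, -2.149, 0.002]
wrist_force: [0.0, 0.5, 0.1]
grip_width: 85.0
grip_force: 0.0
t 2.18 pos [374.7 210.3  80.3] F [0.  0.5 0.1] w 85.0 0.0
rot [-0.0016  0.0005  0.    ] move(cur axes) [-1.7  1.2 76.3] move(target axes) [-1.7  1.  76.3]
```

View pics/g1.png

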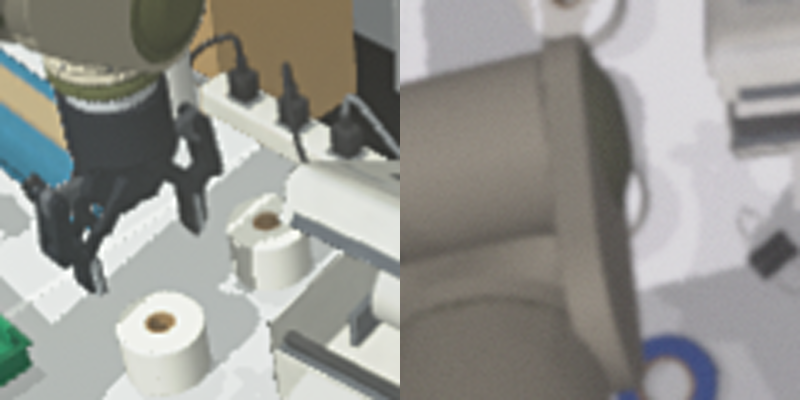

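Gripper above roll A in the scene view: fingertips at about (179,217) and (210,199). The top view is blocked by the arm. I'll check how far back the tips sit when open.

```bash
python3 - <<'E'
from h import *
s=arm.sense();Rn=R.from_rotvec(s['eef_rot']).as_matrix()
for b in(0,6,13):
    for y in(-47,47):print(b,y,proj('scene',s['tool_pos']+Rn@[0,y,-b]).round(1))
E
echo '{"increments":[[85,-1.7,1.1,16,0,0,0],[85,0,0,30,0,0,0],[85,0,0,26,0,0,0],[85,0,0,4,0,0,0],[85,0,0,0,0,0,0],[85,0,0,0,0,0,0],[60,0,0,0,0,0,0],[60,0,0,0,0,0,0],[60,0,0,0,0,0,0],[60,0,0,0,0,0,0]]}' | python3 nudge.py 60
echo '{"increments":[[60,0,0,0,0,0,0],[60,0,0,0,0,0,0],[60,0,0,0,0,0,0]]}' | python3 nudge.py 60
```

```text
0 -47 [[180.1 227. ]]
0 47 [[209.2 208.1]]
6 -47 [[179.7 225.4]]
6 47 [[208.9 206.5]]
13 -47 [[179.2 223.4]]
13 47 [[208.6 204.5]]
time_s: 3.12
tool_pos: [376.9, 208.9, 6.5]
eef_rot: [2.29, 2.148, 0.004]
wrist_force: [-4.8, -0.3, 16.5]
grip_width: 65.5
grip_force: 62.8
time_s: 3.37
tool_pos: [376.9, 208.9, 6.4]
eef_rot: [2.29, 2.148, 0.004]
wrist_force: [-4.1, -0.5, 16.5]
grip_width: 65.6
grip_force: 62.8
```

```bash
echo '{"increments":[[60,0,0,-8,0,0,0],[60,0,0,-25,0,0,0],[60,0,0,-40,0,0,0],[60,0,0,-40,0,0,0],[60,0,0,-40,0,0,0],[60,0,0,-40,0,0,0],[60,0,0,-40,0,0,0],[60,0,0,-40,0,0,0],[60,0,0,-27,0,0,0],[60,0,0,0,0,0,0]]}' | python3 nudge.py 60
python3 -c "
from h import *
go(OC+290*ZC,0);go(OC+290*ZC,np.pi/6)"
```

```text
time_s: 4.2
tool_pos: [377.1, 208.9, 310.7]
eef_rot: [2.287, 2.146, 0.015]
wrist_force: [-0.2, -0.0, -1.9]
grip_width: 65.5
grip_force: 68.3
t 4.2 pos [377.1 208.9 310.7] F [-0.2 -0.  -1.9] w 65.5 68.3
rot [ 0.0105 -0.0032  0.0003] move(cur axes) [-213.2  187.1   22.9] move(target axes) [-213.1  187.4   21.6]
t 4.2 pos [377.1 208.9 310.7] F [-0.2 -0.  -1.9] w 65.5 68.3
rot [ 0.0103 -0.5268 -0.0025] move(cur axes) [-213.2  187.1   22.9] move(target axes) [-173.7  187.4  125.3]
```

```bash
echo '{"increments":[[60,-14,12,0,0,0,0],[60,-28,25,0,0,0,0],[60,-28,25,0,0,0,0],[60,-28,25,0,0,0,0],[60,-28,25,0,0,0,0],[60,-28,25,0,0,0,0],[60,-28,25,0,0,0,0],[60,-28,25,0,0,0,0],[60,-3,0,0,0,0,0],[60,0,0,0,0,0,0]]}' | python3 nudge.py
echo '{"increments":[[60,0,0,0,0.01,-0.09,0],[60,0,0,0,0,-0.11,0],[60,0,0,0,0,-0.11,0],[60,0,0,0,0,-0.11,0],[60,0,0,0,0,-0.106,0],[60,0,0,0,0,0,0],[60,0,0,0,0,0,0]]}' | python3 nudge.py
python3 -c "
from h import *
go(OC+210*ZC,np.pi/6);print(arm.sense()['joint_pos'])"
```

```text
time_s: 5.03
tool_pos: [548.9, -17.4, 303.2]
eef_rot: [-2.293, -2.145, 0.002]
wrist_force: [-0.6, 0.1, -1.7]
grip_width: 65.3
grip_force: 68.2
time_s: 5.62
tool_pos: [548.3, -14.0, 304.0]
eef_rot: [1.993, 1.88, -0.545]
wrist_force: [-0.5, -0.5, -0.8]
grip_width: 65.6
grip_force: 68.2
t 5.62 pos [548.3 -14.  304. ] F [-0.5 -0.5 -0.8] w 65.6 68.2
rot [-0.0083  0.0001  0.0079] move(cur axes) [ 6.2  3.1 93.7] move(target axes) [ 6.2  2.3 93.7]
[ 0.01666822  0.38993251  1.23533431 -0.52102933  1.57219197  0.08921807]
```

```bash
echo '{"increments":[[60,3,1,20,-0.008,0,0.008],[60,3,1.3,34,0,0,0],[60,0,0,30,0,0,0],[60,0,0,10,0,0,0],[60,0,0,0,0,0,0],[60,0,0,0,0,0,0]]}' | python3 nudge.py
python3 - <<'E'
from h import *
go(OC+210*ZC,np.pi/6)
for n,(x0,x1,y0,y1) in {'scene':(285,385,160,260),'top':(290,390,120,220)}.items():
    im=arm.read_camera(n)[...,::-1];cv2.imwrite(f'pics/{n}1.png',im);a=cv2.resize(im[y0:y1,x0:x1],(400,400),interpolation=cv2.INTER_CUBIC);m=a if n=='scene' else np.hstack([m,a])
cv2.imwrite('pics/g2.png',m)
s=arm.sense();Rn=R.from_rotvec(s['eef_rot']).as_matrix();p=s['tool_pos']
for f in [(0,0)]+[(np.cos(a),np.sin(a)) for a in np.radians((0,90,180,270))]:
    q=p+Rn@[34.5*f[0],34.5*f[1],6.4]
    print(np.round(f),((proj('scene',q)[0]-[284.6,159.6])*4).round(),((proj('top',q)[0]-[289.6,119.6])*4+[400,0]).round())
E
```

```text
time_s: 6.12
tool_pos: [548.6, -58.2, 221.7]
eef_rot: [1.997, 1.864, -0.534]
wrist_force: [-0.7, 1.0, -0.3]
grip_width: 65.3
grip_force: 68.2
t 6.12 pos [548.6 -58.2 221.7] F [-0.7  1.  -0.3] w 65.3 68.2
rot [ 0.0003  0.0015 -0.0054] move(cur axes) [ 3.1 -0.9  0.4] move(target axes) [ 3.1 -0.9  0.4]
[0 0] [162. 112.] [548. 171.]
[1. 0.] [120. 111.] [483. 176.]
[0. 1.] [200.  83.] [552. 101.]
[-1.  0.] [206. 113.] [616. 167.]
[-0. -1.] [122. 142.] [544. 242.]
```

View pics/g2.png

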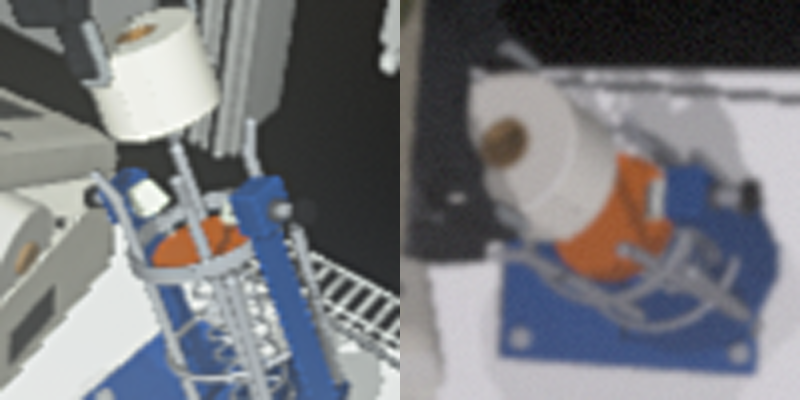

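Roll A hangs just above the cage mouth. Its hole is at scene crop (137,33) and top crop (505,140). I'll compare those with the expected hole position.

Run:
```python
from h import *
s=arm.sense();Rn=R.from_rotvec(s['eef_rot']).as_matrix();p=s['tool_pos']
q=p+Rn@[0,0,-43.6]
print(((proj('scene',q)[0]-[284.6,159.6])*4).round(),((proj('top',q)[0]-[289.6,119.6])*4+[400,0]).round())
P,e=tri((137/4+284.6,33/4+159.6),(105/4+289.6,140/4+119.6));print('hole',P,e,'in tool',Rn.T@(P-p))
# white mask of roll in both images
for n,(x0,x1,y0,y1) in {'scene':(308,342,158,198),'top':(305,348,135,185)}.items():
    im=cv2.imread(f'pics/{n}1.png');g=cv2.cvtColor(im,cv2.COLOR_BGR2HSV)[y0:y1,x0:x1]
    m=cv2.inRange(g,(0,0,150),(180,60,255));k,l,st,c=cv2.connectedComponentsWithStats(m);i=1+np.argmax(st[1:,4])
    print(n,st[i]+[x0,y0,0,0,0],c[i]+[x0,y0])
for n in('scene','top'):
    c=p+Rn@[0,0,-18.6];print(n,proj(n,c))
```

```text
[132.  33.] [503. 144.]
hole [552.67256733 -37.08463064 258.76537971] 0.59733763236991 in tool [ -0.42214342   2.37454518 -42.02462206]
scene [308 158  34  40 884] [325.26357466 178.70022624]
top [308 138  40  42 951] [328.5446898  156.72660358]
scene [[321.40805071 177.76442294]]
top [[321.13148489 159.08443893]]
```

Run:
```python
from h import *
s=arm.sense();Rn=R.from_rotvec(s['eef_rot']).as_matrix();p=s['tool_pos'];C={}
for n,(x0,x1,y0,y1) in {'scene':(312,326,162,174),'top':(307,325,145,165)}.items():
    im=cv2.imread(f'pics/{n}1.png');g=cv2.cvtColor(im,cv2.COLOR_BGR2HSV)[y0:y1,x0:x1]
    m=cv2.inRange(g,(5,70,40),(25,255,215));k,l,st,c=cv2.connectedComponentsWithStats(m);i=1+np.argmax(st[1:,4])
    h=cv2.convexHull(cv2.findNonZero((l==i).astype(np.uint8)));e=cv2.fitEllipse(h)if len(h)>4 else None
    print(n,st[i],c[i]+[x0,y0],e[0][0]+x0,e[0][1]+y0,e[1]);C[n]=np.array(e[0])+[x0,y0]
P,e=tri(C['scene'],C['top']);print('hole',P,e,'tool',Rn.T@(P-p),'move',Rn.T@(OC+253.6*ZC-P))
```

```text
scene [ 3  5  8  3 14] [318.71428571 168.07142857] 318.354838848114 168.2258062362671 (1.9102730751037598, 7.764293670654297)
top [ 4  5 10 11 82] [315.62195122 155.30487805] 315.57215118408203 155.32592868804932 (8.685504913330078, 11.100071907043457)
hole [551.47865209 -36.62403105 258.19562413] 0.6243982372795096 tool [  0.18899107   1.14979868 -41.72676701] move [ 2.59152143 -2.34779652 -0.73854108]
```

```bash
echo '{"increments":[[60,2.8,-2.0,8,0,0,-0.005],[60,0,0,12,0,0,0],[60,0,0,10,0,0,0],[60,0,0,5,0,0,0],[60,0,0,0,0,0,0]]}' | python3 nudge.py
python3 - <<'E'
from h import *
go(OC+165*ZC,np.pi/6);s=arm.sense();print('Ftool',R.from_rotvec(s['eef_rot']).inv().apply(s['wrist_force']).round(1))
E
echo '{"increments":[[60,0,0,5,0,0,0],[60,0,0,5,0,0,0],[60,0,0,0,0,0,0]]}' | python3 nudge.py
python3 - <<'E'
from h import *
go(OC+165*ZC,np.pi/6);s=arm.sense();print('Ftool',R.from_rotvec(s['eef_rot']).inv().apply(s['wrist_force']).round(1),s['ft_torque'])
E
```

```text
time_s: 6.63
tool_pos: [544.9, -73.3, 187.5]
eef_rot: [1.992, 1.871, -0.54]
wrist_force: [0.5, 0.0, -2.1]
grip_width: 65.1
grip_force: 68.2
t 6.63 pos [544.9 -73.3 187.5] F [ 0.5  0.  -2.1] w 65.1 68.2
rot [-0.0025  0.0023  0.0021] move(cur axes) [-0.7  1.9  8.1] move(target axes) [-0.7  1.9  8.1]
Ftool [1.1 0.5 1.8]
time_s: 6.88
tool_pos: [544.7, -78.2, 179.1]
eef_rot: [1.992, 1.871, -0.539]
wrist_force: [-0.1, 0.9, -1.8]
grip_width: 65.5
grip_force: 68.2
t 6.88 pos [544.7 -78.2 179.1] F [-0.1  0.9 -1.8] w 65.5 68.2
rot [-0.0018  0.0023  0.0019] move(cur axes) [-0.6  1.7 -1.6] move(target axes) [-0.6  1.7 -1.6]
Ftool [ 1.6 -0.1  1.2] [ 0.41486916 -0.02854817 -0.01513715]
```

```bash
cat > f.py <<'E'
from h import *
go(OC+132*ZC,np.pi/6);s=arm.sense();i=R.from_rotvec(s['eef_rot']).inv();print('D',round(ZC@(s['tool_pos']-OC),1),'Ftool',i.apply(s['wrist_force']).round(1),'T',i.apply(s['ft_torque']).round(2))
E
for i in 1 2; do echo '{"increments":[[60,0,0,4,0,0,0],[60,0,0,3,0,0,0],[60,0,0,0,0,0,0]]}' | python3 nudge.py >/dev/null; python3 f.py;done
```

```text
t 7.13 pos [544.6 -81.6 173.2] F [-0.5  0.6 -1.5] w 65.4 68.3
rot [-0.0015  0.0022  0.0019] move(cur axes) [-0.6  1.7 24.6] move(target axes) [-0.6  1.7 24.6]
D 156.6 Ftool [ 1.2 -0.6  1. ] T [ 0.04  0.46 -0.  ]
t 7.38 pos [544.7 -85.1 167.5] F [ 0.6  0.7 -0.3] w 65.2 68.4
rot [-0.0004  0.0024  0.0017] move(cur axes) [-0.4  1.4 17.9] move(target axes) [-0.5  1.4 17.9]
D 149.9 Ftool [ 0.8  0.6 -0.2] T [-0.15  0.5  -0.03]
```

```bash
for i in 1 2; do echo '{"increments":[[60,0,0,4,0,0,0],[60,0,0,4,0,0,0],[60,0,0,0,0,0,0]]}' | python3 nudge.py >/dev/null; python3 f.py;done
```

```text
t 7.63 pos [543.9 -89.4 159.7] F [ 1.1  0.  -4. ] w 65.2 68.1
rot [-0.0022  0.0023  0.0022] move(cur axes) [-0.6  1.9  9. ] move(target axes) [-0.6  1.9  9. ]
D 141.0 Ftool [2.1 1.1 3.4] T [-0.17  0.46  0.  ]
t 7.88 pos [543.5 -93.4 152.7] F [ 1.  -0.8 -3.4] w 65.4 68.1
rot [-0.0025  0.0023  0.0021] move(cur axes) [-0.6  2.   0.9] move(target axes) [-0.6  2.   0.9]
D 132.9 Ftool [1.  1.  3.3] T [-0.04  0.44  0.04]
```

```bash
echo '{"increments":[[72,0,0,0,0,0,0],[80,0,0,0,0,0,0],[80,0,0,0,0,0,0],[80,0,0,0,0,0,0],[80,0,0,-20,0,0,0],[80,0,0,-35,0,0,0],[60,0,0,-10,0,0,0],[30,0,0,0,0,0,0],[30,0,0,0,0,0,0],[30,0,0,0,0,0,0]]}' | python3 nudge.py 20; python3 f.py
python3 - <<'E'
from h import *
for n,(x0,x1,y0,y1) in {'scene':(285,385,160,260),'top':(290,390,120,220)}.items():
    im=arm.read_camera(n)[...,::-1];cv2.imwrite(f'pics/{n}2.png',im);a=cv2.resize(im[y0:y1,x0:x1],(400,400),interpolation=cv2.INTER_CUBIC);m=a if n=='scene' else np.hstack([m,a])
cv2.imwrite('pics/g3.png',m)
E
```

```text
time_s: 8.72
tool_pos: [545.6, -60.9, 208.6]
eef_rot: [1.992, 1.872, -0.54]
wrist_force: [-0.2, -0.5, -0.5]
grip_width: 32.3
grip_force: 0.0
t 8.72 pos [545.6 -60.9 208.6] F [-0.2 -0.5 -0.5] w 32.3 0.0
rot [-0.0029  0.0024  0.0024] move(cur axes) [-0.7  2.2 65.7] move(target axes) [-0.9  2.  65.7]
D 197.7 Ftool [-0.2 -0.2  0.7] T [-0.01  0.15  0.03]
```

View pics/g3.png

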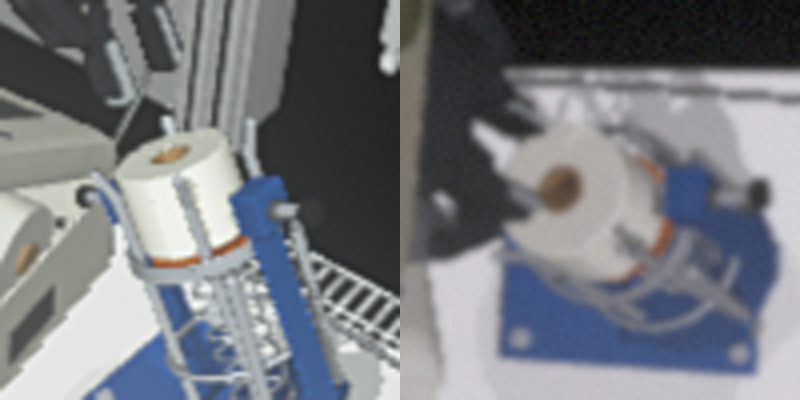

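Roll A sits square in the well on the orange platform, top about scene crop (175,150), hole at (170,155), and both catches are held back. Next I press it.

```bash
cat > f.py <<'E'
from h import *
s=arm.sense();i=R.from_rotvec(s['eef_rot']).inv();print('t',round(s['time_s'],2),'D',round(ZC@(s['tool_pos']-OC),1),'lat',(tool(np.pi/6).T@(s['tool_pos']-OC))[:2].round(1),'Ftool',i.apply(s['wrist_force']).round(1),'T',i.apply(s['ft_torque']).round(2),round(s['grip_width'],1))
E
echo '{"increments":[[32,0,0,8,0,0,0],[32,0,0,8,0,0,0],[32,0,0,3,0,0,0],[32,0,0,0,0,0,0]]}' | python3 nudge.py >/dev/null; python3 f.py
for i in 1 2 3 4 5; do echo '{"increments":[[32,0,0,2,0,0,0],[32,0,0,2,0,0,0],[32,0,0,0,0,0,0]]}' | python3 nudge.py >/dev/null; python3 f.py;done
```

```text
t 9.15 D 178.6 lat [ 0.7 -2. ] Ftool [-0.5 -0.  -0.2] T [0.04 0.21 0.02] 31.9
t 9.4 D 175.8 lat [ 0.5 -1.6] Ftool [ 0.8 -0.8 -0. ] T [0.   0.23 0.01] 31.9
t 9.65 D 171.8 lat [ 0.6 -1.6] Ftool [ 0.5 -1.  -0.6] T [-0.01  0.25 -0.04] 32.5
t 9.9 D 167.7 lat [ 0.6 -1.7] Ftool [ 0.1 -0.6  0. ] T [0.   0.24 0.05] 32.0
t 10.15 D 163.7 lat [ 0.5 -1.7] Ftool [-0.6  0.2 -0.3] T [-0.04  0.25  0.07] 32.1
t 10.4 D 159.6 lat [ 0.5 -1.7] Ftool [-0.3  0.6  0.6] T [0.07 0.27 0.02] 32.0
```

```bash
for i in 1 2 3 4 5 6 7; do echo '{"increments":[[32,0,0,2,0,0,0],[32,0,0,2,0,0,0],[32,0,0,0,0,0,0]]}' | python3 nudge.py >/dev/null; python3 f.py;done
python3 - <<'E'
from h import *
for n in('scene','top'): cv2.imwrite(f'pics/{n}3.png',arm.read_camera(n)[...,::-1])
E
```

```text
t 10.65 D 155.6 lat [ 0.5 -1.7] Ftool [0.2 0.3 0.9] T [-0.05  0.29 -0.  ] 31.8
t 10.9 D 151.7 lat [ 0.5 -1.7] Ftool [ 0.   0.1 -0.2] T [ 0.02  0.25 -0.02] 32.0
t 11.15 D 147.7 lat [ 0.5 -1.7] Ftool [ 0.2  0.4 -0.4] T [0.01 0.25 0.02] 31.9
t 11.4 D 143.7 lat [ 0.5 -1.7] Ftool [ 0.5  0.6 -0.3] T [-0.04  0.25 -0.01] 31.8
t 11.65 D 139.7 lat [ 0.5 -1.7] Ftool [0.2 0.6 0.7] T [-0.02  0.25 -0.  ] 31.9
t 11.9 D 135.7 lat [ 0.5 -1.7] Ftool [-0.2  0.4  0.4] T [-0.06  0.24 -0.1 ] 31.7
t 12.15 D 131.6 lat [ 0.5 -1.7] Ftool [-0.   0.1  1.1] T [-0.02  0.27 -0.  ] 32.1
```

```bash
echo '{"increments":[[32,0,0,-4,0,0,0],[32,0,0,-20,0,0,0],[32,0,0,-35,0,0,0],[32,0,0,-35,0,0,0],[32,0,0,-30,0,0,0],[32,0,0,-10,0,0,0],[32,0,0,0,0,0,0],[32,0,0,0,0,0,0]]}' | python3 nudge.py >/dev/null; python3 f.py
cat > hole.py <<'E'
from h import *
import sys
k=sys.argv[1];C={}
W={'scene':(315,350,190,228),'top':(318,350,150,182)}
for n,(x0,x1,y0,y1) in W.items():
    if k=='new': im=np.ascontiguousarray(arm.read_camera(n)[...,::-1]);cv2.imwrite(f'pics/{n}{sys.argv[2]}.png',im)
    else: im=cv2.imread(f'pics/{n}{k}.png')
    g=cv2.cvtColor(im,cv2.COLOR_BGR2HSV)[y0:y1,x0:x1]
    org=cv2.countNonZero(cv2.inRange(g,(4,190,120),(20,255,255)))
    m=cv2.inRange(g,(5,70,40),(25,180,215));kk,l,st,c=cv2.connectedComponentsWithStats(m)
    print(n,'orange',org,[(st[i,4],(c[i]+[x0,y0]).round(1).tolist()) for i in np.argsort(-st[1:,4])[:3]+1])
    i=1+np.argmax(st[1:,4]);C[n]=c[i]+[x0,y0]
P,e=tri(C['scene'],C['top']);print('hole',P.round(1),round(e,1),'in cage',(tool(np.pi/6).T@(P-OC)*[1,1,-1]).round(1))
E
python3 hole.py 2; python3 hole.py new 4
```

```text
t 12.92 D 265.3 lat [ 1.1 -1.6] Ftool [ 0.2 -0.6  1.2] T [-0.02  0.25  0.02] 32.2
scene orange 0 [(np.int32(25), [328.6, 225.1]), (np.int32(20), [327.0, 198.5]), (np.int32(17), [341.6, 221.2])]
top orange 0 [(np.int32(62), [329.5, 166.8])]
hole [567.8 -75.9  91.9] 11.2 in cage [47.5 21.1 89.8]
scene orange 0 [(np.int32(6), [332.5, 205.3]), (np.int32(5), [326.8, 207.6]), (np.int32(5), [347.4, 226.2])]
top orange 0 [(np.int32(49), [333.2, 170.0]), (np.int32(1), [338.0, 168.0])]
hole [548.1 -81.1 173.2] 8.4 in cage [  1.3   1.9 156.9]
```

Run:
```python
from h import *
P,e=tri((327.0,198.5),(329.5,166.8));print('before',(tool(np.pi/6).T@(P-OC)*[1,1,-1]).round(1),e)
for D in(135,140,150,160,170):print(D,proj('top',OC+ZC*D).round(1),proj('scene',OC+ZC*D).round(1))
im={n:cv2.imread(f'pics/{n}4.png') for n in('scene','top')}
a=cv2.resize(im['scene'][180:240,305:375],None,fx=5.6,fy=5.6,interpolation=cv2.INTER_CUBIC)
b=cv2.resize(im['top'][145:205,310:380],None,fx=5.6,fy=5.6,interpolation=cv2.INTER_CUBIC)
cv2.imwrite('pics/g4.png',np.hstack([a,b]))
```

```text
before [  3.5   0.6 176.7] 0.4885529552633179
135 [[339.5 171.9]] [[333.6 214.4]]
140 [[338.6 171.4]] [[333.  212.5]]
150 [[336.6 170.2]] [[331.6 208.8]]
160 [[334.6 168.9]] [[330.2 205. ]]
170 [[332.6 167.7]] [[328.8 201.2]]
```

View pics/g4.png

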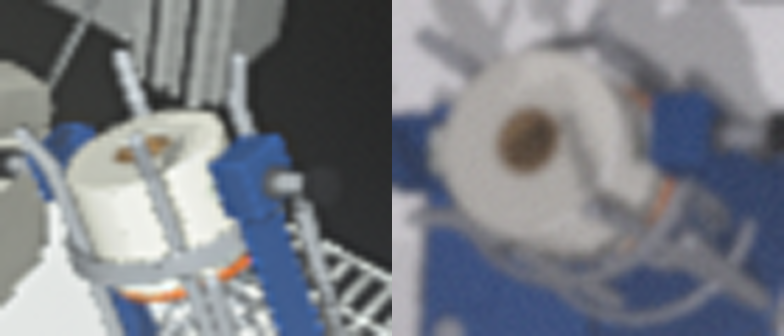

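The picture shows roll A about 158 mm up the axis, with its hole at top (333,170). That is its rest height on the spring, and the catches are still held back, so it was not pressed far enough. I'll compare this with the pressed frame to see where the fingertips were.

Run:
```python
from h import *
for k in(2,3,4):
    im=cv2.imread(f'pics/scene{k}.png');g=cv2.cvtColor(im,cv2.COLOR_BGR2HSV)[215:245,315:352]
    m=cv2.inRange(g,(4,120,110),(18,255,255));p=cv2.findNonZero(m)
    print(k,'orange',0 if p is None else (len(p),(p[:,0].mean(0)+[315,215]).round(1),p[:,0].max(0)+[315,215]))
    g=im[190:240,334].astype(int);print(g.sum(1).tolist()[::2])
a=cv2.imread('pics/scene3.png');
# dark fingers lowest pixels on roll: dark mask over roll region
g=cv2.cvtColor(a,cv2.COLOR_BGR2GRAY)[185:215,312:350]
for r in g[::2]:print(' '.join(f'{v//26:d}' for v in r[::1]))
s=arm.sense()
```

```text
2 orange (29, array([333.7, 223.6]), array([345, 226]))
[473, 540, 561, 556, 551, 597, 716, 717, 671, 671, 650, 505, 499, 517, 534, 529, 559, 378, 518, 548, 513, 569, 519, 714, 429]
3 orange (17, array([340.2, 230. ]), array([348, 233]))
[378, 256, 180, 181, 191, 190, 228, 419, 410, 421, 518, 500, 494, 517, 532, 528, 556, 699, 528, 540, 686, 533, 645, 526, 487]
4 orange (16, array([340.8, 229.8]), array([348, 233]))
[477, 458, 458, 215, 139, 547, 580, 415, 412, 418, 518, 502, 501, 520, 534, 529, 557, 698, 528, 538, 685, 536, 647, 525, 488]
2 2 2 2 2 2 2 2 2 2 2 3 3 3 2 2 2 2 2 2 2 2 2 2 4 5 3 3 5 6 5 5 5 5 4 4 4 4
2 2 2 2 2 2 2 2 2 2 2 1 1 1 1 2 2 2 2 2 2 2 3 3 4 5 2 4 6 6 5 5 6 5 4 4 4 4
2 2 2 2 2 2 2 2 2 2 2 1 1 3 4 2 2 2 2 2 2 3 5 6 4 3 2 4 6 6 5 5 6 5 5 5 5 4
2 2 2 2 2 2 2 2 2 2 2 2 1 3 4 4 2 2 2 2 2 2 3 5 5 2 2 5 6 6 5 5 5 5 5 7 6 3
2 2 2 2 2 2 2 2 2 2 2 2 1 2 3 4 3 2 2 2 2 2 2 4 6 5 3 5 6 5 5 5 5 4 5 7 5 2
2 2 2 2 2 2 2 2 2 2 2 2 2 1 2 3 4 3 2 2 2 2 2 2 5 6 4 4 6 5 5 6 5 4 5 7 5 2
2 2 2 2 2 2 2 2 2 4 6 6 5 2 1 3 4 4 2 2 2 2 2 2 3 5 6 5 6 5 5 6 4 4 6 7 5 2
5 5 3 2 2 2 2 2 2 3 5 6 6 4 2 1 3 4 4 2 2 2 2 2 2 3 5 5 3 2 2 2 1 2 5 7 6 2
5 5 2 2 2 2 2 2 2 2 3 5 6 6 3 2 3 5 5 3 2 2 2 2 2 2 4 5 6 7 7 6 3 1 4 6 7 5
5 5 3 2 2 2 2 2 2 2 2 4 6 6 6 4 5 5 5 5 6 7 6 5 5 6 7 7 7 7 7 7 6 2 1 4 6 6
4 3 2 2 2 3 2 2 2 2 2 2 4 6 6 6 6 7 6 3 3 4 4 5 5 6 7 7 7 7 8 8 6 5 2 2 3 3
7 5 3 2 3 3 4 2 2 2 2 2 3 5 6 6 5 5 6 5 4 5 5 5 5 7 7 7 8 8 8 7 5 3 3 3 3 3
6 7 7 5 3 5 7 6 3 2 2 2 2 4 6 6 5 4 5 6 6 6 5 6 7 8 9 8 8 8 5 3 3 3 3 3 3 3
3 5 7 6 5 7 7 7 7 7 6 6 6 6 6 6 7 7 5 5 5 5 8 9 9 9 9 9 8 8 7 3 3 3 3 3 3 3
3 3 5 7 6 6 7 8 8 7 7 8 8 8 8 8 9 9 9 7 6 6 6 8 9 9 9 9 9 8 7 4 3 3 3 3 3 3
```

Run:
```python
from h import *
T=tool(np.pi/6)
for b in(0,10,20,30):
    p=OC+ZC*131.6+T@[0.5,-1.7,0]
    print(b,[proj('scene',p+T@[x,y,-b])[0].round(1).tolist() for y in(-16,-30,16,30) for x in(0,)])
p=OC+ZC*158
print('top edges',[proj('scene',p+T@[x,y,0])[0].round(1).tolist() for x,y in((34.5,0),(-34.5,0),(0,34.5),(0,-34.5))])
```

```text
0 [[329.2, 219.5], [325.3, 222.7], [337.7, 212.5], [341.4, 209.5]]
10 [[327.8, 215.8], [323.9, 218.9], [336.4, 208.8], [340.1, 205.8]]
20 [[326.4, 212.0], [322.5, 215.2], [335.0, 205.1], [338.7, 202.1]]
30 [[324.9, 208.3], [321.0, 211.4], [333.7, 201.3], [337.4, 198.4]]
top edges [[320.0, 205.1], [341.5, 206.4], [339.7, 198.4], [320.9, 213.4]]
```

```bash
echo '{"increments":[[32,-0.5,0,20,0,0,0],[32,0,0,35,0,0,0],[32,0,0,35,0,0,0],[32,0,0,30,0,0,0],[32,0,0,10,0,0,0],[32,0,0,4,0,0,0],[32,0,0,0,0,0,0]]}' | python3 nudge.py >/dev/null; python3 f.py
for i in 1 2 3 4 5; do echo '{"increments":[[32,0,0,2,0,0,0],[32,0,0,2,0,0,0],[32,0,0,0,0,0,0]]}' | python3 nudge.py >/dev/null; python3 f.py;done
```

```text
t 13.6 D 131.8 lat [-0.3 -1.6] Ftool [ 0.5 -0.1 -1.2] T [0.03 0.25 0.01] 31.7
t 13.85 D 128.9 lat [-0.1 -1.1] Ftool [ 0.1  0.1 -0.7] T [-0.02  0.27 -0.01] 31.9
t 14.1 D 124.1 lat [-0.1 -1.4] Ftool [-0.3  1.  -0.8] T [-0.07  0.25  0.04] 31.9
t 14.35 D 119.7 lat [-0.1 -1.6] Ftool [-0.4  0.1  0.1] T [0.01 0.26 0.04] 32.2
t 14.6 D 115.5 lat [-0.1 -1.9] Ftool [-0.2  0.4  0.9] T [-0.05  0.17 -0.01] 32.3
t 14.85 D 111.6 lat [-0.1 -1.7] Ftool [-0.8 -0.2 -0.8] T [-0.02  0.21  0.01] 31.6
```

```bash
cat > o.py <<'E'
from h import *
import sys
k=sys.argv[1]
for n in('scene','top'): cv2.imwrite(f'pics/{n}{k}.png',arm.read_camera(n)[...,::-1])
T=tool(np.pi/6)
for kk in('4',k):
    im=cv2.imread(f'pics/scene{kk}.png');g=cv2.cvtColor(im,cv2.COLOR_BGR2HSV)[215:262,312:355]
    p=cv2.findNonZero(cv2.inRange(g,(4,120,110),(18,255,255)));print(kk,'orange',len(p),(p[:,0].mean(0)+[312,215]).round(1),p[:,0].max(0)+[312,215])
    im=cv2.imread(f'pics/top{kk}.png');g=cv2.cvtColor(im,cv2.COLOR_BGR2HSV)[150:190,318:352]
    p=cv2.findNonZero(cv2.inRange(g,(5,70,40),(25,180,215)))
    print('  top hole',None if p is None else(len(p),(p[:,0].mean(0)+[318,150]).round(1)))
E
python3 o.py 5
```

```text
4 orange 16 [340.8 229.8] [348 233]
  top hole (50, array([333.3, 169.9]))
5 orange 18 [341.9 237.6] [351 240]
  top hole (43, array([337.8, 171.6]))
```

```bash
echo '{"increments":[[32,0,0,2,0,0,0],[32,0,0,2,0,0,0],[32,0,0,0,0,0,0]]}' | python3 nudge.py >/dev/null; python3 f.py
echo '{"increments":[[32,0,0,-4,0,0,0],[32,0,0,-20,0,0,0],[32,0,0,-35,0,0,0],[32,0,0,-40,0,0,0],[32,0,0,-40,0,0,0],[32,0,0,-40,0,0,0],[32,0,0,-20,0,0,0],[32,0,0,0,0,0,0]]}' | python3 nudge.py >/dev/null; python3 f.py;python3 o.py 6;python3 hole.py 6
```

```text
t 15.2 D 107.7 lat [-0.1 -1.6] Ftool [-0.1 -0.4 -2.2] T [-0.08  0.12 -0.01] 31.8
t 15.87 D 312.1 lat [-0.1 -0.5] Ftool [-0.6  0.5  0.3] T [0.03 0.29 0.01] 31.9
4 orange 16 [340.8 229.8] [348 233]
  top hole (50, array([333.3, 169.9]))
6 orange 20 [342.  236.6] [351 240]
  top hole (41, array([336.4, 171.2]))
scene orange 0 [(np.int32(7), [335.0, 211.7]), (np.int32(6), [329.2, 213.8])]
top orange 0 [(np.int32(41), [336.4, 171.2])]
hole [549.3 -89.3 157. ] 7.9 in cage [  2.3   3.5 138.8]
```

Run:
```python
from h import *
for k in('0','4','6'):
    im=cv2.imread(f'pics/top{k}.png').astype(int);print(k)
    for r in(170,171,172):print('F',r,[f'{a//26}{b//26}' for a,b in im[r,306:332,[0,2]].reshape(-1,2)] if 0 else ' '.join(f'{p[0]//26}{p[2]//26}' for p in im[r,306:332]))
    for r in(168,169,170):print('B',r,' '.join(f'{p[0]//26}{p[2]//26}' for p in im[r,345:375]))
```

```text
0
F 170 65 54 42 42 42 32 42 42 42 53 55 66 66 77 77 88 87 87 87 77 65 53 44 35 26 26
F 171 54 43 42 42 42 42 32 42 42 43 55 66 66 77 77 87 88 87 87 77 65 54 44 26 26 26
F 172 44 43 42 42 42 42 42 32 32 43 55 66 66 77 77 87 87 88 87 77 65 54 35 26 26 16
B 168 15 25 16 26 16 26 35 44 55 66 55 43 42 42 42 42 42 42 42 42 42 32 32 33 44 44 54 54 44 44
B 169 25 25 15 26 26 26 35 44 66 66 55 43 42 42 42 42 42 42 42 42 42 32 32 33 44 54 55 55 54 44
B 170 26 15 25 15 26 26 35 45 66 66 55 43 42 42 42 42 42 42 42 42 42 32 32 33 43 44 54 54 44 43
4
F 170 65 43 42 31 32 31 32 31 42 42 43 55 55 66 66 66 66 66 66 66 66 66 55 34 34 23
F 171 54 43 42 42 32 32 31 32 31 42 43 55 55 66 66 66 66 66 66 66 66 56 55 34 24 23
F 172 43 42 42 31 32 32 31 32 31 32 43 44 55 66 66 66 66 66 66 66 66 66 55 44 34 23
B 168 66 66 67 67 67 66 56 55 44 44 44 43 42 42 42 42 42 42 42 42 42 32 32 33 43 44 44 54 54 44
B 169 66 66 67 67 77 66 66 55 44 43 43 43 42 42 41 42 42 42 42 41 42 32 32 33 44 44 54 54 54 54
B 170 66 66 66 67 77 66 66 55 44 44 43 42 42 42 42 41 42 42 42 42 42 32 32 33 43 44 44 44 44 44
6
F 170 55 43 42 32 31 31 31 31 42 43 54 55 56 66 77 77 77 77 77 77 66 66 66 66 56 56
F 171 44 43 42 32 31 31 32 31 32 43 54 55 56 66 77 77 77 77 77 77 66 66 66 66 66 55
F 172 43 32 42 32 32 32 32 32 32 43 44 55 56 66 77 77 77 77 77 77 66 66 66 66 56 55
B 168 66 66 66 67 66 66 45 44 55 55 55 43 42 42 41 42 41 42 42 42 42 32 32 33 43 44 44 44 44 43
B 169 56 66 66 66 66 66 45 44 55 55 54 43 42 42 42 42 41 41 42 42 42 32 32 33 44 44 54 54 44 44
B 170 55 66 66 67 66 66 45 44 55 55 54 43 42 42 42 41 42 42 42 41 42 32 32 33 43 44 44 44 44 43
```

Numbers confirm it: roll top is at about 139 mm, and both noses are back at their original pixels. Roll A is held. Now roll B.

```bash
echo '{"increments":[[85,0,0,0,0,0.09,0],[85,0,0,0,0,0.11,0],[85,0,0,0,0,0.11,0],[85,0,0,0,0,0.11,0],[85,0,0,0,0,0.104,0],[85,0,0,0,0,0,0]]}' | python3 nudge.py 60 >/dev/null; python3 -c "
from h import *
go(np.array([513,228,90]),0)"
```

```text
t 16.47 pos [549.2  -9.8 302.3] F [ 0.4 -0.9  0.1] w 84.7 0.0
rot [-0.0038 -0.0021 -0.0044] move(cur axes) [234.3 -51.6 213. ] move(target axes) [235.  -51.4 212.3]
```

```bash
echo '{"increments":[[85,15,-4,0,-0.004,-0.002,-0.004],[85,35,-8,0,0,0,0],[85,40,-9,0,0,0,0],[85,40,-9,0,0,0,0],[85,40,-9,0,0,0,0],[85,40,-9,0,0,0,0],[85,25,-4,0,0,0,0],[85,0,0,35,0,0,0],[85,0,0,40,0,0,0],[85,0,0,40,0,0,0]]}' | python3 nudge.py >/dev/null
echo '{"increments":[[85,0,0,40,0,0,0],[85,0,0,40,0,0,0],[85,0,0,20,0,0,0],[85,0,0,0,0,0,0],[85,0,0,0,0,0,0]]}' | python3 nudge.py >/dev/null; python3 -c "
from h import *
go(np.array([513,228,5]),0)"
```

```text
t 17.72 pos [511.5 229.9  86.9] F [ 0.4  0.8 -0. ] w 84.9 0.0
rot [0.0004 0.0059 0.0055] move(cur axes) [-1.3  1.6 81.9] move(target axes) [-1.8  1.7 81.9]
```

```bash
echo '{"increments":[[85,-1.8,1.7,22,0,0,0.005],[85,0,0,35,0,0,0],[85,0,0,22,0,0,0],[85,0,0,3,0,0,0],[85,0,0,0,0,0,0]]}' | python3 nudge.py |grep -A3 tool_pos
for i in 1 2 3; do echo '{"increments":[[85,0,0,2,0,0,0],[85,0,0,2,0,0,0],[85,0,0,0,0,0,0]]}' | python3 nudge.py|grep -E 'tool_pos|wrist';done
```

```text
tool_pos: [514.3, 227.9, 6.5]
eef_rot: [2.287, 2.146, -0.002]
wrist_force: [-0.0, -0.7, 0.7]
grip_width: 85.0
tool_pos: [514.7, 227.9, 3.0]
wrist_force: [0.0, 0.5, 1.2]
tool_pos: [513.9, 227.7, -2.4]
wrist_force: [-0.2, -0.6, -0.7]
tool_pos: [513.7, 227.7, -6.8]
wrist_force: [0.0, 0.1, -0.4]
```

```bash
echo '{"increments":[[85,0,0,2,0,0,0],[85,0,0,2,0,0,0],[85,0,0,0,0,0,0]]}' | python3 nudge.py|grep -E 'tool_pos|wrist'
echo '{"increments":[[85,0,0,2,0,0,0],[85,0,0,0,0,0,0],[60,0,0,0,0,0,0],[60,0,0,0,0,0,0],[60,0,0,0,0,0,0],[60,0,0,0,0,0,0],[60,0,0,0,0,0,0],[60,0,0,0,0,0,0]]}' | python3 nudge.py 60
```

```text
tool_pos: [513.7, 227.6, -10.8]
wrist_force: [0.4, 1.1, 0.4]
time_s: 19.8
tool_pos: [514.2, 227.7, -11.9]
eef_rot: [2.288, 2.146, -0.001]
wrist_force: [-0.8, -0.6, 5.3]
grip_width: 66.5
grip_force: 67.2
```

```bash
echo '{"increments":[[60,0,0,-8,0,0,0],[60,0,0,-25,0,0,0],[60,0,0,-40,0,0,0],[60,0,0,-40,0,0,0],[60,0,0,-40,0,0,0],[60,0,0,-40,0,0,0],[60,0,0,-40,0,0,0],[60,0,0,-40,0,0,0],[60,0,0,-30,0,0,0],[60,0,0,0,0,0,0]]}' | python3 nudge.py >/dev/null
echo '{"increments":[[60,-15,4,0,0,0,0],[60,-35,8,0,0,0,0],[60,-40,9,0,0,0,0],[60,-40,9,0,0,0,0],[60,-40,9,0,0,0,0],[60,-40,9,0,0,0,0],[60,-26,3,0,0,0,0],[60,0,0,0,0,0,0]]}' | python3 nudge.py >/dev/null
echo '{"increments":[[60,0,0,0,0,-0.09,0],[60,0,0,0,0,-0.11,0],[60,0,0,0,0,-0.11,0],[60,0,0,0,0,-0.11,0],[60,0,0,0,0,-0.104,0],[60,0,0,0,0,0,0],[60,0,0,0,0,0,0]]}' | python3 nudge.py
python3 -c "
from h import *
go(OC+190*ZC+tool(np.pi/6)@[0.3,-1.7,0],np.pi/6)"
```

```text
time_s: 21.88
tool_pos: [548.8, -8.4, 290.5]
eef_rot: [1.99, 1.871, -0.536]
wrist_force: [-0.6, -0.7, -1.7]
grip_width: 66.3
grip_force: 67.8
t 21.88 pos [548.8  -8.4 290.5] F [-0.6 -0.7 -1.7] w 66.3 67.8
rot [0.0012 0.0022 0.0021] move(cur axes) [ -4.9   0.3 104.8] move(target axes) [ -5.1   0.4 104.8]
```

```bash
echo '{"increments":[[60,-2,0.3,20,0,0,0],[60,-3,0,35,0,0,0],[60,0,0,35,0,0,0],[60,0,0,15,0.001,0.002,0.002],[60,0,0,0,0,0,0],[60,0,0,0,0,0,0]]}' | python3 nudge.py >/dev/null; python3 f.py
python3 - <<'E'
from h import *
s=arm.sense();Rn=R.from_rotvec(s['eef_rot']).as_matrix();p=s['tool_pos'];C={}
for n,(x0,x1,y0,y1) in {'scene':(310,328,160,176),'top':(307,328,145,168)}.items():
    im=np.ascontiguousarray(arm.read_camera(n)[...,::-1]);cv2.imwrite(f'pics/{n}7.png',im);g=cv2.cvtColor(im,cv2.COLOR_BGR2HSV)[y0:y1,x0:x1]
    m=cv2.inRange(g,(5,70,40),(25,255,215));k,l,st,c=cv2.connectedComponentsWithStats(m);i=1+np.argmax(st[1:,4])
    print(n,st[i],c[i]+[x0,y0]);C[n]=c[i]+[x0,y0]
P,e=tri(C['scene'],C['top']);print('hole',P,e,'tool',Rn.T@(P-p),'expected z',-61.9,'cage',tool(np.pi/6).T@(P-OC))
E
```

```text
t 22.38 D 190.4 lat [-2.7 -1.2] Ftool [0.6 1.1 2.3] T [0.02 0.33 0.01] 66.4
scene [ 5  8  8  3 16] [318.5 169. ]
top [ 5  7  9 11 72] [316.375      156.47222222]
hole [549.55473512 -38.2168942  257.93028272] 0.9995237510669166 tool [ -1.26586049   1.79551096 -61.40503549] expected z -61.9 cage [  -3.95533161    0.51828096 -251.78547415]
```

```bash
echo '{"increments":[[60,3.8,-0.5,6,0,0,0],[60,0,0,12,0,0,0],[60,0,0,10,0,0,0],[60,0,0,0,0,0,0],[60,0,0,0,0,0,0]]}' | python3 nudge.py >/dev/null; python3 f.py
for i in 1 2 3; do echo '{"increments":[[60,0,0,4,0,0,0],[60,0,0,3,0,0,0],[60,0,0,0,0,0,0]]}' | python3 nudge.py >/dev/null; python3 f.py;done
```

```text
t 22.9 D 162.2 lat [ 2.  -1.7] Ftool [1.3 0.4 1.6] T [-0.02  0.34  0.04] 66.1
t 23.15 D 154.9 lat [ 2.  -1.8] Ftool [ 1.  -0.1  1. ] T [0.05 0.44 0.03] 66.5
t 23.4 D 147.5 lat [ 2.  -1.9] Ftool [ 0.7 -0.5  1.9] T [ 0.03  0.47 -0.05] 66.2
t 23.65 D 140.5 lat [ 2.  -1.9] Ftool [ 1.4 -1.1  1.6] T [-0.03  0.43  0.01] 66.5
```

```bash
for i in 1 2 3; do echo '{"increments":[[60,-0.3,0,2,0,0,0],[60,0,0,2,0,0,0],[60,0,0,0,0,0,0]]}' | python3 nudge.py >/dev/null; python3 f.py;done
```

```text
t 23.9 D 137.1 lat [ 1.3 -1.6] Ftool [-0.7 -0.1  1.1] T [-0.    0.16 -0.05] 66.3
t 24.15 D 133.3 lat [ 1.2 -1.4] Ftool [ 0.3  1.9 -1. ] T [-0.21  0.42 -0.03] 66.3
t 24.4 D 129.0 lat [ 1.  -1.6] Ftool [ 1.7  2.  -1.7] T [-0.26  0.39 -0.  ] 66.5
```

```bash
for i in 1 2 3; do echo '{"increments":[[60,0,0,2,0,0,0],[60,0,0,2,0,0,0],[60,0,0,0,0,0,0]]}' | python3 nudge.py >/dev/null; python3 f.py;done
```

```text
t 24.65 D 124.4 lat [ 1.1 -1.9] Ftool [-0.   0.5  2.1] T [-0.3   0.35 -0.  ] 66.5
t 24.9 D 120.6 lat [ 1.  -1.9] Ftool [0.3 1.2 2.6] T [-0.16  0.32  0.01] 66.5
t 25.15 D 116.7 lat [ 1.  -1.9] Ftool [1.2 0.1 2.7] T [-0.02  0.39 -0.02] 66.2
```

```bash
echo '{"increments":[[72,0,0,0,0,0,0],[80,0,0,0,0,0,0],[80,0,0,0,0,0,0],[80,0,0,0,0,0,0],[80,0,0,-20,0,0,0],[80,0,0,-35,0,0,0],[60,0,0,-30,0,0,0],[32,0,0,-5,0,0,0],[32,0,0,0,0,0,0],[32,0,0,0,0,0,0]]}' | python3 nudge.py 20 >/dev/null; python3 f.py; python3 o.py 8; python3 hole.py 8
```

```text
t 25.98 D 206.5 lat [ 1.4 -2. ] Ftool [ 0.1 -0.7 -0. ] T [ 0.01  0.24 -0.02] 32.8
4 orange 16 [340.8 229.8] [348 233]
  top hole (50, array([333.3, 169.9]))
8 orange 19 [343.5 240.1] [352 243]
  top hole (61, array([329.1, 167.4]))
scene orange 0 [(np.int32(20), [326.8, 197.6])]
top orange 0 [(np.int32(61), [329.1, 167.4])]
hole [546.2 -68.6 192.2] 1.8 in cage [  2.5  -0.9 179.6]
```

```bash
echo '{"increments":[[32,-0.4,0,15,0,0,0],[32,0,0,25,0,0,0],[32,0,0,12,0,0,0],[32,0,0,0,0,0,0],[32,0,0,0,0,0,0]]}' | python3 nudge.py >/dev/null; python3 f.py
for i in 1 2 3 4 5 6 7 8; do echo '{"increments":[[32,0,0,2,0,0,0],[32,0,0,2,0,0,0],[32,0,0,0,0,0,0]]}' | python3 nudge.py >/dev/null; python3 f.py;done
```

```text
t 26.5 D 154.4 lat [ 0.5 -2.1] Ftool [-0.2  1.  -0.3] T [0.02 0.28 0.  ] 32.1
t 26.75 D 151.4 lat [ 0.6 -1.6] Ftool [-0.2 -0.7  0.4] T [-0.02  0.23  0.06] 31.8
t 27.0 D 147.1 lat [ 0.6 -1.7] Ftool [ 0.8  0.4 -0.4] T [-0.02  0.29 -0.02] 32.2
t 27.25 D 142.9 lat [ 0.6 -1.8] Ftool [0.6 1.1 0.4] T [ 0.04  0.21 -0.04] 31.6
t 27.5 D 138.8 lat [ 0.6 -1.8] Ftool [ 0.9 -0.1 -0.7] T [-0.05  0.2   0.  ] 32.1
t 27.75 D 134.8 lat [ 0.6 -1.8] Ftool [-0.5 -0.7 -0.3] T [0.02 0.22 0.  ] 32.2
t 28.0 D 130.8 lat [ 0.6 -1.8] Ftool [-0.4  0.1 -0.1] T [-0.03  0.21  0.  ] 31.8
t 28.25 D 126.8 lat [ 0.5 -1.7] Ftool [ 0.1  1.3 -0.2] T [-0.03  0.24 -0.01] 32.0
t 28.5 D 122.8 lat [ 0.5 -1.7] Ftool [-0.4 -0.6 -0.1] T [-0.03  0.24 -0.01] 32.0
```

```bash
for i in 1 2 3; do echo '{"increments":[[32,0,0,2,0,0,0],[32,0,0,0,0,0,0],[32,0,0,0,0,0,0]]}' | python3 nudge.py >/dev/null; python3 f.py;done; for i in 1 2 3; do echo '{"increments":[[32,0,0,1,0,0,0],[32,0,0,0,0,0,0],[32,0,0,0,0,0,0]]}' | python3 nudge.py >/dev/null; python3 f.py;done; python3 o.py 9
```

```text
t 28.75 D 121.0 lat [ 0.5 -1.7] Ftool [-0.2 -0.9 -0.5] T [-0.02  0.29  0.02] 31.7
t 29.0 D 119.1 lat [ 0.5 -1.7] Ftool [ 0.2 -0.2  0.1] T [ 0.05  0.24 -0.02] 32.3
t 29.25 D 117.1 lat [ 0.6 -1.7] Ftool [ 0.5 -0.6 -0.4] T [ 0.04  0.27 -0.06] 31.7
t 29.5 D 116.0 lat [ 0.5 -1.7] Ftool [-0.2 -0.2  0. ] T [-0.02  0.21  0.03] 32.0
t 29.75 D 115.1 lat [ 0.5 -1.7] Ftool [-0.1 -0.2  0.1] T [-0.02  0.28 -0.04] 31.8
t 30.0 D 114.2 lat [ 0.5 -1.7] Ftool [-1.1 -0.2 -0.4] T [0.02 0.24 0.02] 32.1
4 orange 16 [340.8 229.8] [348 233]
  top hole (50, array([333.3, 169.9]))
9 orange 11 [346.1 255.8] [354 257]
  top hole (46, array([338.8, 172.1]))
```

```bash
cat > c.py <<'E'
from h import *
import sys
for k in sys.argv[1:]:
    im=cv2.imread(f'pics/top{k}.png').astype(int);print(k)
    for r in(170,172):print('F',r,' '.join(f'{p[0]//26}{p[2]//26}' for p in im[r,312:336]))
    for r in(168,170):print('B',r,' '.join(f'{p[0]//26}{p[2]//26}' for p in im[r,345:360]))
    im=cv2.imread(f'pics/scene{k}.png').astype(int)
    for r in(206,208,210,212):print('S',r,' '.join(f'{p[0]//26}{p[2]//26}' for p in im[r,315:348]))
E
python3 c.py 4 6 5 9
```

```text
4
F 170 32 31 42 42 43 55 55 66 66 66 66 66 66 66 66 66 55 34 34 23 23 23 23 23
F 172 31 32 31 32 43 44 55 66 66 66 66 66 66 66 66 66 55 44 34 23 23 23 23 23
B 168 66 66 67 67 67 66 56 55 44 44 44 43 42 42 42
B 170 66 66 66 67 77 66 66 55 44 44 43 42 42 42 42
S 206 42 42 42 53 65 67 77 77 77 77 67 56 46 55 66 65 45 36 35 45 55 55 56 77 78 78 88 88 78 66 54 42 52
S 208 43 42 54 67 77 77 77 77 77 67 56 35 35 35 55 65 65 66 66 55 55 56 77 88 88 89 88 66 54 52 52 52 52
S 210 65 54 67 77 77 77 77 77 77 77 77 77 77 77 66 55 65 55 55 66 88 99 99 89 89 88 88 64 52 52 52 52 52
S 212 76 66 67 77 77 77 77 77 77 77 77 77 77 77 78 77 66 66 65 66 88 99 89 89 89 89 89 77 64 52 52 52 52
6
F 170 31 31 42 43 54 55 56 66 77 77 77 77 77 77 66 66 66 66 56 56 45 34 24 24
F 172 32 32 32 43 44 55 56 66 77 77 77 77 77 77 66 66 66 66 56 55 34 24 23 23
B 168 66 66 66 67 66 66 45 44 55 55 55 43 42 42 41
B 170 55 66 66 67 66 66 45 44 55 55 54 43 42 42 42
S 206 42 42 43 55 77 89 99 99 88 45 22 11 32 55 66 65 55 76 66 33 33 44 45 66 77 67 55 55 55 33 32 42 52
S 208 43 43 55 77 99 99 99 99 99 99 88 45 22 33 55 65 6
[... 919 characters left out ...]
78 66 53 52 52 52 52
9
F 170 45 44 44 44 44 34 33 22 22 22 22 21 21 22 22 22 22 22 22 32 34 44 44 34
F 172 45 45 44 44 44 34 23 22 22 22 21 22 22 22 22 22 22 22 22 22 22 33 23 23
B 168 66 67 77 77 67 66 55 44 55 66 55 53 42 42 42
B 170 55 66 67 77 77 66 55 55 66 66 54 53 42 42 42
S 206 42 42 42 33 22 22 22 22 22 43 65 66 66 65 66 65 44 44 33 22 22 22 22 22 33 55 66 44 33 22 32 42 52
S 208 43 43 55 56 33 22 22 22 22 32 44 66 66 55 54 65 55 55 45 33 22 22 22 21 22 33 55 55 53 52 52 52 52
S 210 65 43 54 56 55 32 22 22 22 22 33 55 66 66 54 55 65 55 55 55 66 77 66 55 55 77 77 64 52 52 52 52 52
S 212 76 65 53 65 55 44 22 22 22 22 22 33 55 66 65 54 66 76 55 34 24 35 24 44 66 77 78 66 53 52 52 52 52
```

Both catch signatures now look out. I'll press about 1.5 mm more, watching the force, then back off.

```bash
for i in 1 2; do echo '{"increments":[[32,0,0,0.8,0,0,0],[32,0,0,0,0,0,0],[32,0,0,0,0,0,0]]}' | python3 nudge.py >/dev/null; python3 f.py;done
echo '{"increments":[[32,0,0,-4,0,0,0],[32,0,0,-20,0,0,0],[32,0,0,-35,0,0,0],[32,0,0,-40,0,0,0],[32,0,0,-40,0,0,0],[32,0,0,-40,0,0,0],[32,0,0,-20,0,0,0],[32,0,0,0,0,0,0],[32,0,0,0,0,0,0]]}' | python3 nudge.py >/dev/null; python3 f.py;python3 o.py 10;python3 c.py 10; python3 hole.py 10
```

```text
t 30.35 D 113.6 lat [ 0.5 -1.5] Ftool [ 0.9  0.2 -0.7] T [-0.09  0.27  0.01] 31.9
t 30.6 D 112.7 lat [ 0.5 -1.5] Ftool [ 0.1  1.2 -2.2] T [-0.21  0.19 -0.02] 31.9
t 31.35 D 312.0 lat [ 1.2 -1.9] Ftool [-0.   1.2  1.1] T [-0.07  0.18 -0.01] 31.9
4 orange 16 [340.8 229.8] [348 233]
  top hole (50, array([333.3, 169.9]))
10 orange 12 [345.8 255.9] [354 257]
  top hole (46, array([337.8, 172.3]))
10
F 170 31 32 42 43 54 55 55 66 77 77 77 77 77 77 66 66 66 66 66 66 56 55 45 34
F 172 31 31 32 43 44 55 55 66 77 77 77 77 77 77 66 66 66 66 66 66 56 45 34 24
B 168 66 66 66 67 66 66 45 44 55 55 54 43 42 42 41
B 170 55 66 66 67 66 66 44 44 55 65 54 43 42 42 42
S 206 42 42 43 55 77 89 99 99 88 45 22 11 32 55 66 65 55 76 66 33 22 22 33 33 44 34 33 33 33 22 32 42 52
S 208 43 43 55 77 99 99 99 99 99 99 88 45 22 22 44 65 65 66 77 77 77 88 88 88 77 66 66 66 64 53 52 52 52
S 210 65 43 43 55 77 88 99 99 99 99 99 78 56 66 66 55 65 65 66 77 77 77 67 56 56 66 77 64 52 52 52 52 52
S 212 76 65 53 65 55 66 88 89 99 88 66 66 77 77 77 77 66 76 66 45 35 35 34 55 66 88 78 66 53 52 52 52 52
scene orange 0 [(np.int32(7), [335.0, 212.7]), (np.int32(4), [329.5, 214.5])]
top orange 0 [(np.int32(46), [337.8, 172.3])]
hole [546.8 -91.7 157.3] 6.8 in cage [  0.    1.2 137.8]
```

Frame 10 matches the frame of the first held roll: both noses are out, the top roll is at about 138 mm, and the platform stays down. Handing in.

```bash
python3 -c "
from plant import arm
print(arm.close_job())"
```

```text
the job is handed in; nothing more can be done
None
```

I pressed both label rolls into the magazine and handed the job in at about 31 s. The last camera measurements showed both catches out over the stack and the platform staying down; the hand-in gave no verdict.

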